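Refit the glued post in the cookbook stand and cam-lock it at its length mark

ROBOT

A 6-joint arm with a two-finger parallel gripper is mounted at the origin on a cart in front of the work surface, level with it; the furniture and walls round the work are solid. World frame = base frame: x ahead of the robot, y to its left, z up, the work surface at z = 0. Lengths are in m, angles in rad, forces in N, time in s.
With the tool pointing down it reaches from about 0.325 to 0.775 m from the base axis. Payload 9.3 kg.
Tool frame: the origin (TCP) lies at the very end of the fingers, on their centre line; the grasp point (between the pads) lies 19 mm behind it; y points along the fingers, x is the direction in which the jaws open and shut, and the axes are right-handed (so a half turn about y gives the same grasp; the last joint's range is limited). The gripper opens to 85 mm and grips with 20 to 120 N. Pads are 22 mm wide; open, the fingers measure 114 mm over their backs; the gripper's body (76 mm by 85 mm) begins 54 mm behind the grasp point. The pads swing forward as they close: fully open they stand 13 mm farther back than shut.
Start: joints at [-1.344, 0.259, 0.021, 1.334, 0, 1.418], TCP at [0.204, -0.511, 0.231] pointing down, gripper open.
Joint ranges: [-3.04, 3.04], [-0.91, 1.82], [-1.04, 1.36], [-1.92, 1.95], [-1.52, 1.45], [-3.14, 3.14]. Speed limits (rad/s): [2.22, 2.22, 2.79, 3.14, 3.14, 3.14].

INTERFACE

Orientations are given as a rotation vector (axis times angle).
In Python, from rig import robot gives the robot as it stands. The module is installed in compiled form; this text tells all that it offers.
- The arm moves only by the tool play_rows, never from a script. Its argument "plan" is a list of rows, each an object with "dp": the shift along the tool's x, y, z in cm, a list of three; "twist": the turn, a rotation vector about the tool's x, y, z in rad, a list of three; "claw": the finger opening in cm, from 0 to 8.54. A call has 1 to 8 rows; each row is the pose to reach, as a shift and turn from the pose commanded when the call began, along the tool's axes at that moment; what a row does not reach only later rows make up. A row lasts 1/8 s, in which the tool goes at most 62.5 mm and 10.7 degrees, less where a joint would pass 70% of its speed; a pose out of reach is approached as far as the arm can. A call with a gripper value outside its range is refused whole. The fingers move at their own pace and stop on an object; "squeeze" is the grip in N (left out, the last holds). Time passes only in rows, so rows that repeat a pose let the fingers close. It gives the time, the measured TCP pose, the force and the opening at its end, in the units of the state.
- robot.read_state(): the state, without advancing time (a new reading comes with each control period).
- robot.camera(name): name is "scene" or "side" or "wrist"; returns (picture, depth): 400x640x3 uint8, red, green, blue; 400x640 float32, m along the optical axis (not along the pixel's ray), 0 where there is no reading.
- robot.camera_model(name): a dict with "K" (3x3 intrinsics, pixels), "world_to_cam" (4x4, takes a point from world to camera coordinates); the wrist camera has in their place "hand_eye" (4x4, takes a point from camera to tool coordinates, whose origin is the TCP and whose axes are the tool frame's). Camera axes: x right, y up, looking along -z (the intrinsics and any distortion apply to the point x, -y, -z); pixel columns grow to the right and rows downward; lengths in m; the calibration is good to about 2 mm. The wrist camera is an equidistant fisheye: a pixel r from the principal point sees the ray r / f radians off the axis. A picture is of the moment at which its call begins: read the wrist's pose just before it. camera_model takes no time and is no camera call.
- robot.sign_off(): hands the job in, once; it reports no verdict.
Trained networks look in the newest picture that a camera, given by its name, has taken for a name from the list of things; names that differ only in an ending like _2 or _b are one class to them, and where a whole thing is asked for, a point or a joint stands for the part that bears it (a point fixed in the world has none). Each returns a list of dicts, best first, with "conf" (0 to 1); they miss things now and then, are a little off and sometimes report something else, mostly with a low value. They report only what shows in the picture. A call takes as long as a camera call.
- robot.outline_of(camera, target): "region" (400x640 bool, what is visible of it).
- robot.spot_point(camera, target): "location" ([x, y, z] in m, in world coordinates, good to about 4 mm: a listed point, or the origin of a listed thing).
The state is a dict: "time_s": time; "q": joint angles; "joint_velocities": joint speeds; "effort": joint torques, N m; "tcp_pos": TCP position; "orientation": TCP orientation; "force": force on the tool from outside, world axes, zero at the start; "torque": the same for the moment, N m; "grip_width": finger opening in m.
Only numpy, scipy, OpenCV 4.12 (cv2) and the standard library are available. Lean on these libraries where they do the work, as an engineer would, in place of code of your own. Each camera call takes 0.05 s, during which the arm holds its last target.

TASK

The glue on the cookbook stand's post has set: slide the vice's jaw well open by its upright fin, lift the post out and lower it, foot first, into the stand's tube until the ring mark on the post is level with the tube's rim. The post drops if you let go of it, so keep holding it at the mark while you swing the stand's cam lever fully closed, clockwise seen from above, against its stop; do not close the lever before the post is at its mark, and leave the other things alone. Finish still gripping the post, upright, at its mark, with the lever closed.

Things in the scene. Friction and masses are not known exactly. Their poses are not given: they have to be found in the camera images.
- vice: Small dark steel machine vice, fixed on a wooden board (top 22 mm above the worktop). Base 170 x 78 mm, jaws 62 mm wide, jaw tops 75 mm above its underside. Origin: at its underside, straight below the clamped post; z up, x the way the moving jaw opens (roughly to the robot's left). The post stands in a V groove of the fixed jaw (-x side) on the bed, 30 mm above the underside.
- vice_jaw (a joint): Travel of the vice's moving jaw in m: 0 = closed on the post (a sprung face presses it with about 5 N), 0.030 = fully open; slides along the vice's x with about 9 N of friction and stays where it is left. Well open means more than 18 mm.
- jaw_fin (a point): Grip point on the steel fin of the moving jaw; moves with the jaw and has the vice's axes. The fin is an upright plate 12 mm thick (across the vice's y), 34 mm long (along x), 78 mm from the post's axis; it is free-standing from 24 mm below this point to 18 mm above it. Pinch it from above across its thickness and draw it along +x.
- post: Loose round steel post, 18 mm in diameter, 120 mm long plus a brass stud (8 mm diameter, 9 mm) on top, black tapered foot, 0.15 kg. Origin: centre of its foot's underside; z runs up along the post. It stands upright in the vice at the start, its upper 75 mm standing clear above the jaws.
- post_mark (a point): The ring mark (a dark ring 2.6 mm wide round the post), on the post's axis, 62 mm above its foot, so 58 mm of plain post stand above it.
- stand: Cookbook stand without its book rest, fixed on the board: round foot of 120 mm diameter with an upright tube, 21 mm inside, whose rim is 100 mm above the underside; origin at the centre of the underside, z up. The mouth is a funnel, 29 mm wide, narrowing over its top 8 mm. The tube's floor is 86 mm below the rim: a post let go with the lever open drops 24 mm past the mark.
- stand_rim (a point): Centre of the tube's mouth, level with its rim, with the stand's axes. The post is at its mark when post_mark coincides with this point.
- cam_lever (a joint): Angle of the black cam lever in rad about the tube's upright axis: 0 = closed against its stop, 1.25 = fully open; it starts open at 0.8 to 1.15 and stays where it is left (about 0.15 N m of friction, 0.2 to 0.25 N m as the shoes bite). It grows counterclockwise seen from above. Closing it drives three brake shoes inside the tube against the post.
- lever_fin (a point): Middle of the lever's upright fin, 37 mm out from the tube's axis; x points outward along the fin, z up. The fin points along the stand's +x when closed. It is 8 mm thick, reaches from 16 to 58 mm out from the axis and up to 34 mm above the rim (inside 22 mm it stays 1 mm above the rim): fingers holding the post with their tips below the fin's top push it round as the hand turns about the post.
- cream_tube: Bystander, not to be disturbed: white squeeze tube standing on its cap on the board, 32 x 40 x 107 mm; origin at the centre of its underside.
- small_torch: Bystander, not to be disturbed: small dark torch lying in front of the sink, 84 x 41 x 20 mm; origin at the centre of its underside.
- plaster_box: Bystander, not to be disturbed: small white and blue card box in front of the sink, 59 x 77 x 18 mm; origin at the centre of its underside.
- clothes_peg: Bystander, not to be disturbed: violet clothes peg near the right edge of the worktop, 15 x 72 x 12 mm; origin at the centre of its underside.

How it is judged:
On the way, in this order (a step that is already met when the one before it is completed fails the run):
1. the vice's jaw has been slid well open, the post still standing in the vice (value of joint vice_jaw above 0.018 m and z of post in the frame of vice below 0.045 m and horizontal distance between post and vice below 0.03 m), for 0.1 s.
2. the post has been lifted clear of the vice's jaws in the fingers (z of post in the frame of vice above 0.08 m and contact force between the fingers and post above 2 N), for 0.1 s.
3. the post is held in the tube at its mark, the lever still open (z of post_mark in the frame of stand_rim between -0.005 and 0.005 m and horizontal distance between post_mark and stand_rim below 0.006 m and angle between post's own z axis and vertical below 0.1 rad and contact force between the fingers and post above 2 N and value of joint cam_lever above 0.5 rad), for 0.2 s.
At the end, for the whole second after the job is handed in: The post stands upright (within 0.1 rad) and still in the stand's tube with its ring mark level with the rim within 5 mm (and within 6 mm of the tube's axis), the cam lever is closed (joint under 0.12 rad), the vice's jaw is still open (over 18 mm), and the fingers still grip the post (over 2 N) (z of post_mark in the frame of stand_rim between -0.005 and 0.005 m and horizontal distance between post_mark and stand_rim below 0.006 m and angle between post's own z axis and vertical below 0.1 rad and contact force between the fingers and post above 2 N and value of joint cam_lever below 0.12 rad and value of joint vice_jaw above 0.018 m and linear speed of post below 0.02 m/s); the arm keeps its last pose, push and grip.
It fails at once if the lever is swung past the middle of its travel while the post is not at its mark (more than 9 mm off) (value of joint cam_lever below 0.4 rad and not (z of post_mark in the frame of stand_rim between -0.009 and 0.009 m and horizontal distance between post_mark and stand_rim below 0.006 m)).
It fails at once if a bystander is pushed more than 40 mm or knocked over (distance of any of cream_tube, small_torch, plaster_box, clothes_peg from where it was at the start of the episode above 0.04 m or angle between cream_tube's own z axis and vertical above 0.5 rad).
It also fails if it takes over 61 s, if anything falls off the work surface, if the arm or the gripper's body presses on something with over 40 N, if the wrist force passes 120 N, or if a joint passes its speed limit or range.

## Working session

There is one attempt and no reset: what is moved stays moved. The work goes in short steps, Python scripts to look and compute and a tool call to move; the robot and the scene stay as the last step left them, time stands still between calls to the robot, and variables do not carry over. Pictures are saved under pics/ and viewed, and the job is handed in when it is done.

Besides the shell and the picture viewer there is one more tool, called after "Call:" as a command line: name --argument value ..., lists and objects as JSON in quotes. play_rows: Moves the arm, as the interface text tells. Its arguments: {"type":"object","properties":{"plan":{"type":"array"},"squeeze":{"type":"number"}},"required":["plan"]}

```bash
mkdir -p pics
cat > h.py <<'E'
import numpy as np, cv2
from scipy.spatial.transform import Rotation as R
from rig import robot
def tool():
    s=robot.read_state(); return np.array(s['tcp_pos']), R.from_rotvec(s['orientation']), s
def snap(name,fn):
    p,d=robot.camera(name); cv2.imwrite('pics/'+fn,p[:,:,::-1]); return p,d
def to_dp(target, p=None, r=None):
    p0,r0,_=tool(); return r0.inv().apply(np.array(target)-p0)*100
E
python3 - <<'E'
from h import *
p,r,s=tool(); print(s); print(r.as_matrix().round(3))
for c in ['scene','side','wrist']:
    m=robot.camera_model(c); print(c,{k:np.round(v,3).tolist() if not isinstance(v,str) else v for k,v in m.items()})
    snap(c,c+'0.png')
    for t in (['vice','jaw_fin','post','post_mark','stand','stand_rim','lever_fin','cream_tube'] if c!='wrist' else []):
        l=robot.spot_point(c,t); print(c,t,[(round(x['conf'],2),np.round(x['location'],4).tolist()) for x in l[:2]])
print(robot.read_state()['time_s'])
E
```

```text
{'time_s': 0.0, 'q': array([-1.34359542e+00,  2.59170808e-01,  2.07852426e-02,  1.33371359e+00,
       -2.32325936e-05,  1.41821113e+00]), 'joint_velocities': array([-0.00012701,  0.00115654,  0.00240294, -0.00161707,  0.00076312,
        0.0008065 ]), 'effort': array([ 7.12554429e-04, -5.55640090e+01,  3.44529068e+01,  1.36551104e-02,
       -1.36871827e-04,  6.11164921e-06]), 'tcp_pos': array([ 0.20383038, -0.51053625,  0.23068703]), 'orientation': array([-1.36437993,  0.92573286, -0.92413213]), 'force': array([1.21154908, 0.45901047, 0.25220254]), 'torque': array([-0.01453513,  0.01870365,  0.00345202]), 'grip_width': 0.08511678879589121}
[[ 0.371 -0.     0.929]
 [-0.929  0.001  0.371]
 [-0.001 -1.     0.   ]]
scene {'K': [[458.151, 0.0, 313.997], [0.0, 458.151, 202.561], [0.0, 0.0, 1.0]], 'world_to_cam': [[0.904, -0.427, 0.022, -0.483], [0.231, 0.532, 0.815, -0.217], [-0.36, -0.731, 0.579, -1.341], [0.0, 0.0, 0.0, 1.0]]}
scene vice [(0.55, [0.5062, 0.0326, 0.0268])]
scene jaw_fin [(0.49, [0.5283, -0.2094, 0.121])]
scene post []
scene post_mark []
scene stand [(0.55, [0.5294, -0.2
[... 313 characters left out ...]
438, 0.001, 0.467], [0.216, -0.441, 0.871, -0.212], [-0.381, 0.784, 0.491, -1.026], [0.0, 0.0, 0.0, 1.0]]}
side vice [(0.86, [0.5107, 0.0375, 0.0242])]
side jaw_fin [(0.74, [0.4959, 0.1108, 0.0813])]
side post [(0.17, [0.4305, 0.3554, 0.0018])]
side post_mark [(0.49, [0.5125, 0.0359, 0.1176])]
side stand [(0.56, [0.5268, -0.2108, 0.0224])]
side stand_rim [(0.91, [0.5282, -0.208, 0.1199])]
side lever_fin [(0.67, [0.4939, -0.2282, 0.1395])]
side cream_tube [(0.87, [0.63, -0.047, 0.0271])]
wrist {'K': [[309.707, 0.0, 322.066], [0.0, 309.707, 198.556], [0.0, 0.0, 1.0]], 'hand_eye': [[1.0, 0.001, -0.0, 0.0], [-0.0, 0.295, -0.955, -0.144], [-0.001, 0.955, 0.295, 0.075], [0.0, 0.0, 0.0, 1.0]]}
0.95
```

View pics/scene0.png

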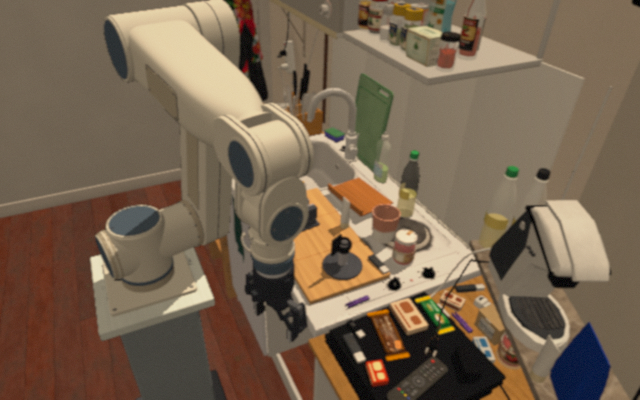

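View pics/side0.png

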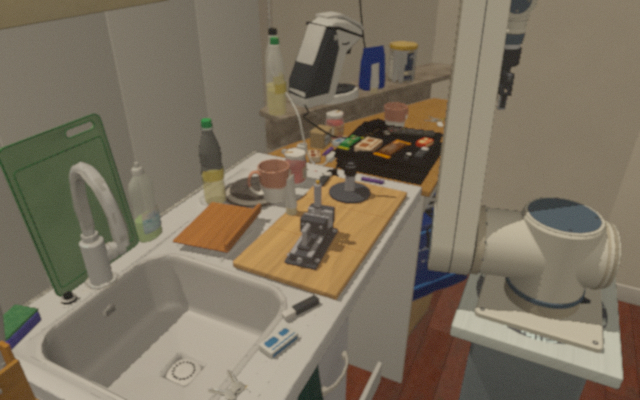

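View pics/wrist0.png

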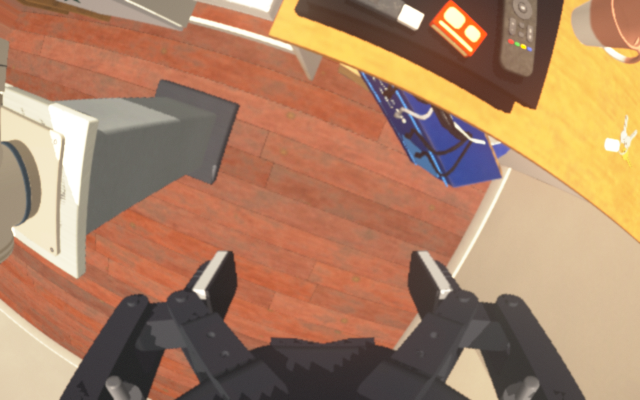

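The scene camera shows the stand around pixel (341,258) on the board. The side camera shows the vice around (312,240) with the post at (318,192), and the stand at (350,188). The wrist camera sees only the floor. The networks' points match the given sizes, so I'll move above the fin.

Call:
play_rows --plan '[{"dp":[-24,-2,25],"twist":[0,-0.7,0],"claw":8.5},{"dp":[-47,-2,50],"twist":[0,-1.4,0],"claw":8.5},{"dp":[-47,-2,50],"twist":[0,-1.4,0],"claw":8.5},{"dp":[-47,-2,50],"twist":[0,-1.4,0],"claw":8.5},{"dp":[-47,-2,50],"twist":[0,-1.4,0],"claw":8.5},{"dp":[-47,-2,50],"twist":[0,-1.4,0],"claw":8.5},{"dp":[-47,-2,50],"twist":[0,-1.4,0],"claw":8.5},{"dp":[-47,-2,50],"twist":[0,-1.4,0],"claw":8.5}]'

```text
time_s: 1.95
tcp_pos: [0.4155, -0.0559, 0.2468]
orientation: [-1.565, -0.168, 0.167]
force: [1.3, -0.5, -0.8]
grip_width: 0.0849
```

Run:
```python
from h import *
p,r,s=tool(); M=r.as_matrix(); print(M.round(3), s['q'].round(3), p)
print(to_dp([0.497,0.11,0.25]))
```

```text
[[ 0.977  0.001 -0.212]
 [ 0.212 -0.     0.977]
 [ 0.001 -1.    -0.001]] [-0.334  0.029 -0.218  1.323 -0.     1.023] [ 0.4155265  -0.05588155  0.24678304]
[11.47223989 -0.3203256  14.4891258 ]
```

Call:
play_rows --plan '[{"dp":[4,0,5],"twist":[0,0,0],"claw":8.5},{"dp":[8,0,10],"twist":[0,0,0],"claw":8.5},{"dp":[11.5,0,14.5],"twist":[0,0,0],"claw":8.5},{"dp":[11.5,0,14.5],"twist":[0,0,0],"claw":8.5},{"dp":[11.5,0,14.5],"twist":[0,0,0],"claw":8.5}]'

```text
time_s: 2.58
tcp_pos: [0.4971, 0.1079, 0.2461]
orientation: [-1.565, -0.164, 0.165]
force: [0.4, -0.5, 0.4]
grip_width: 0.085
```

```bash
cat >> h.py <<'E'
def look(cams,targets,fn=None):
    for c in cams:
        p,r,s=tool()
        pic,d=snap(c,(fn or 'x')+'_'+c+'.png')
        for t in targets:
            print(c,t,[(round(x['conf'],2),np.round(x['location'],4).tolist()) for x in robot.spot_point(c,t)[:2]])
E
python3 - <<'E'
from h import *
p,r,s=tool(); print(p,s['q'].round(3))
look(['wrist','side'],['jaw_fin','post_mark','post','vice','cream_tube'],'a')
E
```

```text
[0.49711395 0.10785001 0.24612927] [ 0.049  0.184 -0.039  1.348 -0.     1.41 ]
wrist jaw_fin [(0.92, [0.4975, 0.1135, 0.085])]
wrist post_mark [(0.73, [0.5062, 0.0316, 0.1158])]
wrist post [(0.65, [0.5078, 0.0326, 0.05])]
wrist vice [(0.75, [0.5086, 0.0317, 0.0208]), (0.33, [0.5082, 0.0339, 0.0497])]
wrist cream_tube [(0.86, [0.625, -0.0448, 0.0193])]
side jaw_fin [(0.95, [0.4982, 0.1119, 0.0812]), (0.58, [0.5142, 0.0368, 0.1183])]
side post_mark [(0.85, [0.5128, 0.0346, 0.1162])]
side post []
side vice [(0.67, [0.5069, 0.0324, 0.0248])]
side cream_tube [(0.83, [0.6262, -0.0458, 0.0247])]
```

View pics/a_wrist.png

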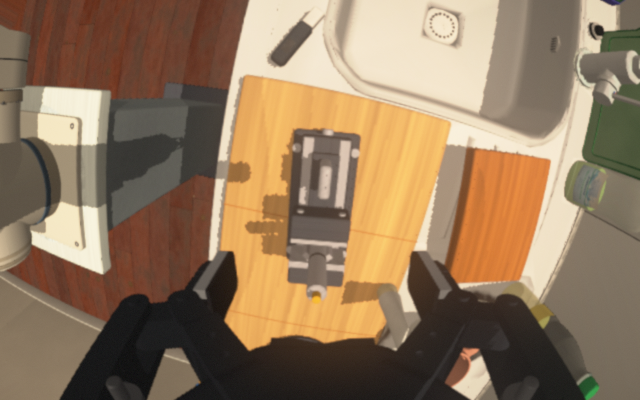

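The wrist picture shows the vice below, with the fin at about (325,180) and the post's stud at (317,294). The fin lies above the post in the picture, as intended. I'll refine both from depth.

```bash
cat >> h.py <<'E'
def cloud_wrist():
    p,r,s=tool(); pic,d=robot.camera('wrist'); m=robot.camera_model('wrist'); K=m['K']; H=np.array(m['hand_eye'])
    v,u=np.mgrid[0:400,0:640]; x=(u-K[0][2])/K[0][0]; y=(v-K[1][2])/K[1][1]; rr=np.hypot(x,y); 
    s_=np.where(rr>1e-9,np.tan(np.minimum(rr,1.45))/np.maximum(rr,1e-9),1.)
    P=np.stack([x*s_*d,-y*s_*d,-d],-1); ok=(d>0)&(rr<1.4)
    T=P@H[:3,:3].T+H[:3,3]; W=T@r.as_matrix().T+p
    W[~ok]=np.nan; return pic,W
def cloud(name):
    pic,d=robot.camera(name); m=robot.camera_model(name); K=m['K']; E=np.linalg.inv(np.array(m['world_to_cam']))
    v,u=np.mgrid[0:400,0:640]; P=np.stack([(u-K[0][2])/K[0][0]*d,-(v-K[1][2])/K[1][1]*d,-d],-1)
    W=P@E[:3,:3].T+E[:3,3]; W[d<=0]=np.nan; return pic,W
def box(W,c,rad,z0,z1):
    m=(np.hypot(W[...,0]-c[0],W[...,1]-c[1])<rad)&(W[...,2]>z0)&(W[...,2]<z1); return W[m]
E
python3 - <<'E'
from h import *
pic,W=cloud_wrist()
for nm,c,rad,z0,z1 in [('fin',(0.4975,0.1125),0.028,0.088,0.115),('post',(0.509,0.033),0.025,0.150,0.2),('jaws',(0.505,0.07),0.09,0.085,0.112),('base',(0.5,0.07),0.15,0.03,0.06)]:
    q=box(W,c,rad,z0,z1); print(nm,len(q))
    if len(q)>5:
        rect=cv2.minAreaRect((q[:,:2]*1000).astype(np.float32)); print(q.mean(0).round(4),q.min(0).round(4),q.max(0).round(4),np.round(rect[0],1),np.round(rect[1],1),round(rect[2],1))
E
```

```text
fin 437
[0.4981 0.1124 0.1033] [0.4909 0.0942 0.0881] [0.506  0.1279 0.1067] [497.9 111.1] [12.9 33.7] 7.7
post 550
[0.5069 0.0373 0.1688] [0.4989 0.0244 0.1502] [0.516  0.0427 0.1831] [507.3  34.2] [17.6 16.8] 21.3
jaws 3519
[0.5052 0.051  0.0972] [ 0.473  -0.0111  0.085 ] [0.5431 0.1279 0.112 ] [504.9  59.7] [ 62.  137.4] 6.7
base 3803
[0.4969 0.109  0.0448] [ 0.456  -0.0168  0.03  ] [0.5515 0.1579 0.06  ] [502.8  72.4] [ 78.5 171. ] 6.9
```

Run:
```python
from h import *
print(to_dp([0.498,0.1112,0.072]), tool()[1].as_matrix().round(3))
```

```text
[ 0.12875333 17.44027822  0.32440784] [[ 0.978  0.    -0.207]
 [ 0.207  0.     0.978]
 [ 0.    -1.     0.   ]]
```

Call:
play_rows --plan '[{"dp":[0.1,5,0.3],"twist":[0,0.09,0],"claw":8.5},{"dp":[0.1,10,0.3],"twist":[0,0.09,0],"claw":6},{"dp":[0.1,14,0.3],"twist":[0,0.09,0],"claw":5},{"dp":[0.1,17.4,0.3],"twist":[0,0.09,0],"claw":4},{"dp":[0.1,17.4,0.3],"twist":[0,0.09,0],"claw":4},{"dp":[0.1,17.4,0.3],"twist":[0,0.09,0],"claw":4}]'

```text
time_s: 3.98
tcp_pos: [0.4985, 0.1111, 0.0736]
orientation: [-1.569, -0.095, 0.093]
force: [0.9, 0.5, 0.9]
grip_width: 0.0397
```

Run:
```python
from h import *
snap('wrist','b_wrist.png'); p,r,s=tool(); print(p,s['force'],s['grip_width'],r.as_matrix().round(3))
```

```text
[0.49876129 0.11108123 0.07390339] [-0.17381708  0.03971673  0.32898305] 0.03992720262045619 [[ 0.993  0.002 -0.119]
 [ 0.119  0.     0.993]
 [ 0.002 -1.    -0.   ]]
```

View pics/b_wrist.png

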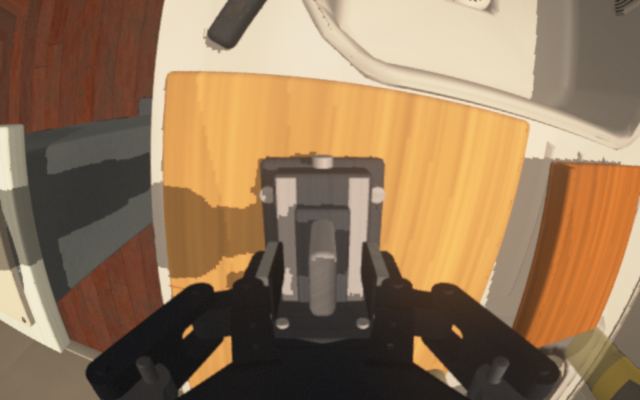

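The fingers straddle the fin, which is centred at (321,268). Next I'll close on it and draw it along tool +z, which is the vice's +x.

Call:
play_rows --plan '[{"dp":[0,0,0],"twist":[0,0,0],"claw":0.8},{"dp":[0,0,0],"twist":[0,0,0],"claw":0.8},{"dp":[0,0,0],"twist":[0,0,0],"claw":0.8},{"dp":[0,0,0],"twist":[0,0,0],"claw":0.8},{"dp":[0,0,0],"twist":[0,0,0],"claw":0.8}]' --squeeze 50

```text
time_s: 4.65
tcp_pos: [0.4986, 0.1111, 0.0735]
orientation: [-1.569, -0.095, 0.092]
force: [0.0, -0.5, 6.6]
grip_width: 0.0113
```

Call:
play_rows --plan '[{"dp":[0,0,0.4],"twist":[0,0,0],"claw":0.8},{"dp":[0,0,0.8],"twist":[0,0,0],"claw":0.8},{"dp":[0,0,1.2],"twist":[0,0,0],"claw":0.8},{"dp":[0,0,1.6],"twist":[0,0,0],"claw":0.8},{"dp":[0,0,2.0],"twist":[0,0,0],"claw":0.8},{"dp":[0,0,2.4],"twist":[0,0,0],"claw":0.8},{"dp":[0,0,2.7],"twist":[0,0,0],"claw":0.8},{"dp":[0,0,2.7],"twist":[0,0,0],"claw":0.8}]' --squeeze 50

```text
time_s: 5.65
tcp_pos: [0.4955, 0.1368, 0.0735]
orientation: [-1.571, -0.095, 0.091]
force: [-0.4, -7.9, 7.5]
grip_width: 0.011
```

Run:
```python
from h import *
p,r,s=tool(); print(p,s['force'],s['grip_width'],r.as_matrix().round(3))
look(['side'],['jaw_fin','post_mark','post','vice'],'c')
```

```text
[0.49552006 0.13679403 0.07354695] [-0.38561562 -7.94442195  7.4977847 ] 0.01104646395275411 [[ 0.993  0.003 -0.118]
 [ 0.118 -0.002  0.993]
 [ 0.002 -1.    -0.003]]
side jaw_fin [(0.85, [0.4968, 0.1373, 0.0817]), (0.7, [0.4289, 0.3547, 0.0022])]
side post_mark [(0.52, [0.5123, 0.0335, 0.1156])]
side post [(0.73, [0.4304, 0.2622, -0.0032]), (0.49, [0.51, 0.0362, 0.058])]
side vice [(0.6, [0.5094, 0.034, 0.0234])]
```

View pics/c_side.png

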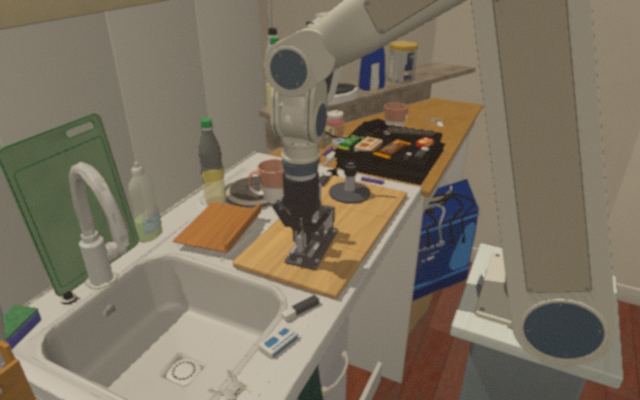

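The jaw followed about 26 mm, and the network's fin point agrees (y 0.137). The side picture shows the post still standing in the vice. Next: release and lift.

Call:
play_rows --plan '[{"dp":[0,0,2.6],"twist":[0,0,0],"claw":4.5},{"dp":[0,0,2.6],"twist":[0,0,0],"claw":4.5},{"dp":[0,0,2.6],"twist":[0,0,0],"claw":4.5},{"dp":[0,0,2.6],"twist":[0,0,0],"claw":4.5}]'

```text
time_s: 6.4
tcp_pos: [0.4916, 0.1632, 0.0724]
orientation: [-1.569, -0.093, 0.093]
force: [-0.5, 0.0, -0.5]
grip_width: 0.0448
```

Run:
```python
from h import *
p,r,s=tool(); print(p,s['force'],s['grip_width'],r.as_matrix().round(3))
```

```text
[0.49155622 0.16320953 0.07242106] [-0.52737286  0.04009379 -0.53068081] 0.04481897975124249 [[ 0.993  0.    -0.118]
 [ 0.118 -0.     0.993]
 [ 0.    -1.    -0.   ]]
```

I slipped there: row shifts are relative to each call's start, so that release also moved the hand 26 mm further along +x. Forces read zero now. I'll lift and check the vice.

Call:
play_rows --plan '[{"dp":[0,-5,0],"twist":[0,0,0],"claw":4.5},{"dp":[0,-10,0],"twist":[0,0,0],"claw":6},{"dp":[0,-15,0],"twist":[0,0,0],"claw":6},{"dp":[0,-17.5,0],"twist":[0,0,0],"claw":6},{"dp":[0,-17.5,0],"twist":[0,0,0],"claw":6},{"dp":[0,-17.5,0],"twist":[0,0,0],"claw":6}]'

```text
time_s: 7.15
tcp_pos: [0.4912, 0.1633, 0.2465]
orientation: [-1.569, -0.092, 0.094]
force: [0.1, -0.5, 0.3]
grip_width: 0.06
```

Run:
```python
from h import *
look(['wrist'],['jaw_fin','post_mark','vice'],'d')
pic,W=cloud_wrist()
for nm,c,rad,z0,z1 in [('fin',(0.494,0.139),0.028,0.095,0.115),('post',(0.5075,0.034),0.025,0.150,0.2),('base',(0.5,0.07),0.15,0.03,0.06)]:
    q=box(W,c,rad,z0,z1); print(nm,len(q))
    if len(q)>5:
        rect=cv2.minAreaRect((q[:,:2]*1000).astype(np.float32)); print(q.mean(0).round(4),q.min(0).round(4),q.max(0).round(4),np.round(rect[0],1),np.round(rect[1],1),round(rect[2],1))
_,W=cloud('side')
for nm,c,rad,z0,z1 in [('post',(0.5095,0.034),0.025,0.125,0.17),('stud',(0.5095,0.034),0.025,0.174,0.19)]:
    q=box(W,c,rad,z0,z1); print(nm,len(q),q.mean(0).round(4),q.min(0).round(4),q.max(0).round(4))
p,r,s=tool(); print(p, r.as_matrix().round(3))
```

```text
wrist jaw_fin [(0.89, [0.4933, 0.139, 0.0883])]
wrist post_mark [(0.81, [0.5085, 0.036, 0.114])]
wrist vice [(0.84, [0.5049, 0.033, 0.0231])]
fin 386
[0.4952 0.1385 0.1037] [0.4884 0.121  0.095 ] [0.5026 0.1536 0.107 ] [495.3 137.2] [11.  32.9] 7.0
post 387
[0.5069 0.0394 0.1653] [0.4982 0.0328 0.15  ] [0.5157 0.0435 0.1791] [506.9  38.3] [17.6 10.4] 2.8
base 2931
[0.4998 0.097  0.0442] [ 0.4562 -0.0156  0.03  ] [0.5507 0.1601 0.0599] [502.8  73.7] [ 78.3 171.5] 6.5
post 139 [0.5047 0.0387 0.1473] [0.4968 0.0303 0.1257] [0.5149 0.0459 0.1694]
stud 23 [0.5066 0.036  0.1784] [0.5002 0.0306 0.1741] [0.5117 0.0445 0.1832]
[0.49130857 0.16358917 0.24675787] [[ 0.993 -0.001 -0.119]
 [ 0.119 -0.     0.993]
 [-0.001 -1.    -0.   ]]
```

View pics/d_wrist.png

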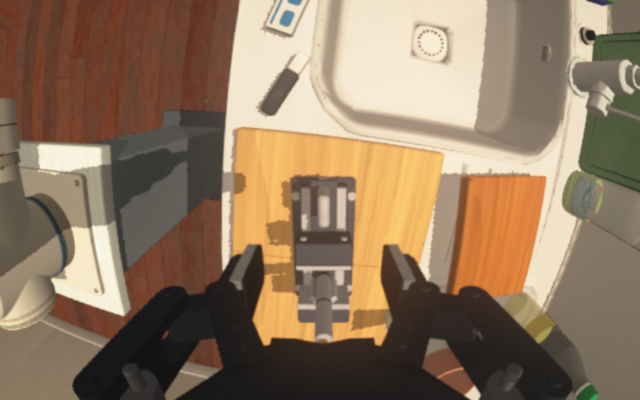

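The jaw is at about 26 mm open, with the fin at y 0.137. The post is still upright, centre about (0.507, 0.0345), stud near (322,335) in the picture. Next I'll hover over the post and turn the hand so its jaw axis is at yaw ≈85°, for the later lever sweep.

Call:
play_rows --plan '[{"dp":[0,-1.3,-6],"twist":[0,-0.68,0],"claw":6},{"dp":[0,-1.3,-13],"twist":[0,-1.36,0],"claw":6},{"dp":[0,-1.3,-13],"twist":[0,-1.36,0],"claw":6},{"dp":[0,-1.3,-13],"twist":[0,-1.36,0],"claw":6},{"dp":[0,-1.3,-13],"twist":[0,-1.36,0],"claw":6},{"dp":[0,-1.3,-13],"twist":[0,-1.36,0],"claw":6},{"dp":[0,-1.3,-13],"twist":[0,-1.36,0],"claw":6},{"dp":[0,-1.3,-13],"twist":[0,-1.36,0],"claw":6}]'

```text
time_s: 8.45
tcp_pos: [0.5068, 0.0346, 0.2601]
orientation: [-1.249, -1.144, 1.145]
force: [-0.1, 0.7, 0.7]
grip_width: 0.06
```

Call:
play_rows --plan '[{"dp":[0,0,0],"twist":[0,0,0],"claw":6}]'

```text
time_s: 8.57
tcp_pos: [0.5069, 0.0346, 0.2601]
orientation: [-1.251, -1.141, 1.141]
force: [-0.1, -0.1, -0.5]
grip_width: 0.0598
```

Run:
```python
from h import *
look(['wrist'],['post_mark','stand_rim','lever_fin'],'e')
pic,W=cloud_wrist()
for nm,c,rad,z0,z1 in [('post',(0.5075,0.034),0.025,0.120,0.172),('posttop',(0.5075,0.034),0.025,0.168,0.2),('lever',(0.4925,-0.228),0.04,0.145,0.17)]:
    q=box(W,c,rad,z0,z1); print(nm,len(q))
    if len(q)>5:
        rect=cv2.minAreaRect((q[:,:2]*1000).astype(np.float32)); print(q.mean(0).round(4),q.min(0).round(4),q.max(0).round(4),np.round(rect[0],1),np.round(rect[1],1),round(rect[2],1))
p,r,s=tool(); print(p, r.as_matrix().round(3),s['q'])
print(to_dp([0.507,0.0345,0.128]))
```

```text
wrist post_mark [(0.86, [0.5067, 0.0334, 0.1117])]
wrist stand_rim [(0.98, [0.5244, -0.2173, 0.1246])]
wrist lever_fin [(0.71, [0.5103, 0.0317, 0.0506]), (0.63, [0.4916, -0.2293, 0.1425])]
post 330
[0.5015 0.0335 0.1508] [0.498  0.0238 0.1202] [0.5167 0.0417 0.172 ] [507.4  33.1] [17.5 18.1] 61.5
posttop 391
[0.5063 0.0333 0.1748] [0.4987 0.0242 0.1681] [0.5167 0.0413 0.1834] [507.5  32.7] [16.7 17.6] 83.7
lever 407
[ 0.4923 -0.2238  0.153 ] [ 0.4737 -0.2351  0.145 ] [ 0.5122 -0.2149  0.1586] [ 492.8 -225.2] [41.2  9.7] 20.4
[0.50693522 0.03456403 0.26033695] [[ 0.093 -0.    -0.996]
 [ 0.996  0.     0.093]
 [ 0.    -1.     0.   ]] [-9.72345572e-02  1.79609343e-01 -9.39189930e-03  1.38184352e+00
  5.00443079e-05 -4.25940556e-03]
[-6.43857633e-03  1.32336940e+01 -7.68294364e-03]
```

View pics/e_wrist.png

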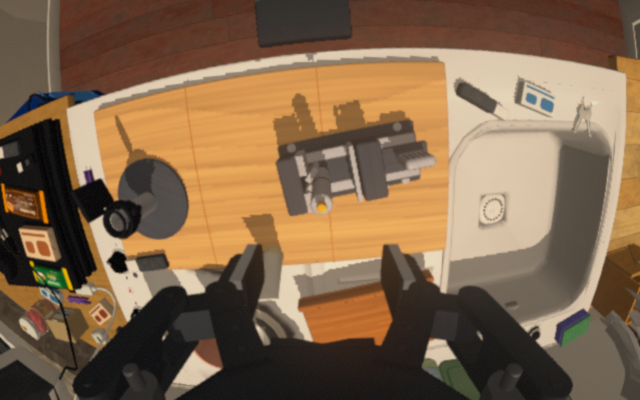

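The stud is at (320,205), with the post between the fingers' approach lines; the stand is at about (150,200). I'll descend to TCP z ≈ 0.128, which is 14 mm above the mark, and grip.

Call:
play_rows --plan '[{"dp":[-0.1,4,0],"twist":[0,0,0],"claw":6},{"dp":[-0.1,8,0],"twist":[0,0,0],"claw":5},{"dp":[-0.1,11,0],"twist":[0,0,0],"claw":4},{"dp":[-0.1,13.2,0],"twist":[0,0,0],"claw":4},{"dp":[-0.1,13.2,0],"twist":[0,0,0],"claw":4},{"dp":[-0.1,13.2,0],"twist":[0,0,0],"claw":4}]'

```text
time_s: 9.57
tcp_pos: [0.5073, 0.0335, 0.1293]
orientation: [-1.252, -1.142, 1.141]
force: [1.3, 0.0, -0.3]
grip_width: 0.0397
```

Call:
play_rows --plan '[{"dp":[0,0,0],"twist":[0,0,0],"claw":1.2},{"dp":[0,0,0],"twist":[0,0,0],"claw":1.2},{"dp":[0,0,0],"twist":[0,0,0],"claw":1.2},{"dp":[0,0,0],"twist":[0,0,0],"claw":1.2},{"dp":[0,0,0],"twist":[0,0,0],"claw":1.2}]' --squeeze 60

```text
time_s: 10.2
tcp_pos: [0.5074, 0.0335, 0.1295]
orientation: [-1.253, -1.143, 1.14]
force: [-0.3, -0.7, 5.5]
grip_width: 0.0165
```

Run:
```python
from h import *
look(['wrist','side'],['post_mark','stand_rim'],'f')
p,r,s=tool(); print(p, r.as_matrix().round(3),s['force'],s['grip_width'])
```

```text
wrist post_mark [(0.68, [0.5077, 0.031, 0.1135])]
wrist stand_rim [(0.78, [0.5223, -0.2183, 0.1198])]
side post_mark [(0.43, [0.5131, 0.0342, 0.1162]), (0.2, [0.4917, -0.2268, 0.136])]
side stand_rim [(0.78, [0.5291, -0.2094, 0.119]), (0.73, [0.5105, 0.0339, 0.0243])]
[0.50745084 0.03351649 0.12949625] [[ 0.092  0.002 -0.996]
 [ 0.996 -0.     0.092]
 [ 0.    -1.    -0.002]] [-1.23479237  0.10300709  7.29762509] 0.01615112339235528
```

View pics/f_wrist.png

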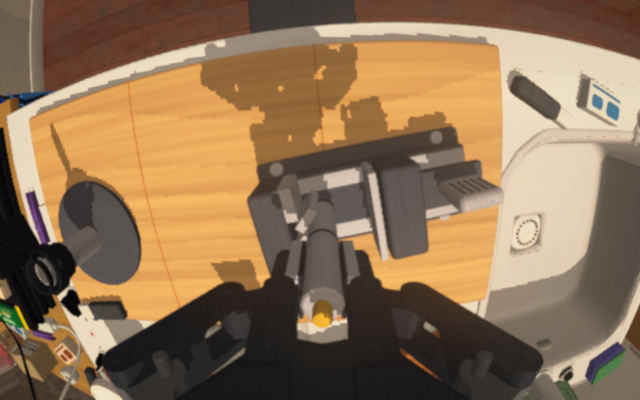

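The post is gripped between the pads, stud at (322,315). I'll lift 13 cm.

Call:
play_rows --plan '[{"dp":[0,-1.5,0],"twist":[0,0,0],"claw":1.2},{"dp":[0,-4,0],"twist":[0,0,0],"claw":1.2},{"dp":[0,-7,0],"twist":[0,0,0],"claw":1.2},{"dp":[0,-10,0],"twist":[0,0,0],"claw":1.2},{"dp":[0,-13,0],"twist":[0,0,0],"claw":1.2},{"dp":[0,-13,0],"twist":[0,0,0],"claw":1.2},{"dp":[0,-13,0],"twist":[0,0,0],"claw":1.2}]'

```text
time_s: 11.38
tcp_pos: [0.5064, 0.0335, 0.2579]
orientation: [-1.251, -1.141, 1.142]
force: [1.4, -1.0, -2.2]
grip_width: 0.0164
```

Run:
```python
from h import *
look(['wrist','side'],['post','post_mark','stand_rim','lever_fin'],'g')
p,r,s=tool(); print(p, r.as_matrix().round(3),s['force'],s['grip_width'])
print(to_dp([0.5275,-0.2105,0.265]))
```

```text
wrist post [(0.77, [0.507, 0.0338, 0.1825])]
wrist post_mark [(0.97, [0.5069, 0.0333, 0.2403]), (0.23, [0.4936, -0.2273, 0.1473])]
wrist stand_rim [(0.65, [0.5273, -0.2191, 0.1182])]
wrist lever_fin [(0.73, [0.494, -0.2302, 0.1416])]
side post [(0.55, [0.5113, 0.0331, 0.1831])]
side post_mark [(0.48, [0.5117, 0.0323, 0.2435])]
side stand_rim [(0.92, [0.5268, -0.2113, 0.1179]), (0.52, [0.6273, -0.045, 0.0259])]
side lever_fin [(0.88, [0.4939, -0.2256, 0.1369])]
[0.50677376 0.03353709 0.25820663] [[ 0.092 -0.    -0.996]
 [ 0.996  0.     0.092]
 [-0.    -1.     0.   ]] [-0.33213617  0.45194136 -2.03788596] 0.016527251437498863
[-24.11084108  -0.68023567  -4.30150284]
```

View pics/g_side.png

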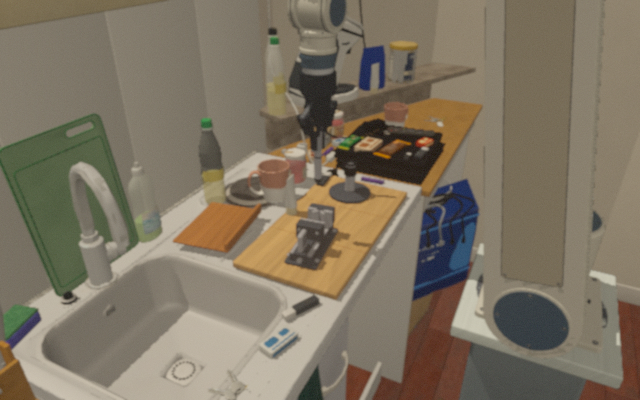

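The post hangs upright in the fingers at about (320,165), clear of the vice. I'll carry it over the stand.

Call:
play_rows --plan '[{"dp":[-4,-0.7,-0.7],"twist":[0,0,0],"claw":1.2},{"dp":[-9,-0.7,-1.5],"twist":[0,0,0],"claw":1.2},{"dp":[-14,-0.7,-2.4],"twist":[0,0,0],"claw":1.2},{"dp":[-19,-0.7,-3.3],"twist":[0,0,0],"claw":1.2},{"dp":[-22.5,-0.7,-4],"twist":[0,0,0],"claw":1.2},{"dp":[-24.1,-0.7,-4.3],"twist":[0,0,0],"claw":1.2},{"dp":[-24.1,-0.7,-4.3],"twist":[0,0,0],"claw":1.2},{"dp":[-24.1,-0.7,-4.3],"twist":[0,0,0],"claw":1.2}]'

```text
time_s: 12.88
tcp_pos: [0.5275, -0.2092, 0.2655]
orientation: [-1.251, -1.142, 1.142]
force: [1.1, 0.0, -1.4]
grip_width: 0.0165
```

Call:
play_rows --plan '[{"dp":[0,0,0],"twist":[0,0,0],"claw":1.2},{"dp":[0,0,0],"twist":[0,0,0],"claw":1.2}]'

```text
time_s: 13.12
tcp_pos: [0.5276, -0.2095, 0.2657]
orientation: [-1.251, -1.142, 1.142]
force: [-0.4, 0.2, -1.9]
grip_width: 0.0165
```

Run:
```python
from h import *
look(['wrist','side','scene'],['post','post_mark','stand_rim','lever_fin'],'i')
p,r,s=tool(); print(p, r.as_matrix().round(3),s['force'],s['grip_width'],s['q'].round(3))
pic,W=cloud_wrist()
for nm,c,rad,z0,z1 in [('lever',(0.4925,-0.228),0.04,0.145,0.165),('tube',(0.5275,-0.211),0.03,0.05,0.124),('rim',(0.5275,-0.211),0.03,0.115,0.124),('foot',(0.5275,-0.211),0.09,0.026,0.045)]:
    q=box(W,c,rad,z0,z1); print(nm,len(q))
    if len(q)>5:
        rect=cv2.minAreaRect((q[:,:2]*1000).astype(np.float32)); print(q.mean(0).round(4),q.min(0).round(4),q.max(0).round(4),np.round(rect[0],1),np.round(rect[1],1),round(rect[2],1))
for c in ['side','scene']:
    _,W=cloud(c)
    q=box(W,(0.5275,-0.211),0.09,0.026,0.040); print(c,len(q),q.min(0),q.max(0), cv2.minEnclosingCircle((q[:,:2]*1000).astype(np.float32)))
```

```text
wrist post [(0.8, [0.5307, -0.2082, 0.1897])]
wrist post_mark [(0.82, [0.5302, -0.2099, 0.2496])]
wrist stand_rim [(0.74, [0.5256, -0.2205, 0.1214]), (0.6, [0.495, -0.2259, 0.1443])]
wrist lever_fin [(0.7, [0.4911, -0.2263, 0.1447])]
side post [(0.64, [0.5346, -0.2078, 0.1914])]
side post_mark [(0.51, [0.5361, -0.2078, 0.2541]), (0.19, [0.5314, -0.2081, 0.189])]
side stand_rim [(0.67, [0.5248, -0.2109, 0.1216]), (0.59, [0.5076, 0.0356, 0.0238])]
side lever_fin [(0.76, [0.4939, -0.2268, 0.1385]), (0.28, [0.4338, 0.2626, -0.0021])]
scene post [(0.43, [0.5291, -0.2114, 0.186])]
scene post_mark [(0.66, [0.5314, -0.2139, 0.2535])]
scene stand_rim [(0.7, [0.5296, -0.2107, 0.1195])]
scene lever_fin [(0.65, [0.4919, -0.2302, 0.1426])]
[ 0.5275488  -0.21040398  0.26537705] [[ 0.092  0.    -0.996]
 [ 0.996  0.     0.092]
 [ 0.    -1.    -0.   ]] [-0.38213604  0.60974558 -1.63712118] 0.016148044609631117 [-0.527  0.283  0.142  1.429  0.    -0.435]
lever 514
[ 0.4916 -0.2263  0.1555] [ 0.4734 -0.2372  0.1454] [ 0.5119 -0.2162  0.1595] [ 492.5 -226.7] [42.   9.2] 23.8
tube 1529
[ 0.5259 -0.2093  0.1107] [ 0.4987 -0.235   0.0503] [ 0.5476 -0.1834  0.124 ] [ 526.2 -211.6] [47.4 45.7] 68.1
rim 583
[ 0.5276 -0.2109  0.1207] [ 0.4987 -0.2323  0.115 ] [ 0.5437 -0.1915  0.124 ] [ 525.4 -211.3] [39.5 40.7] 62.7
foot 4525
[ 0.5173 -0.2079  0.0351] [ 0.467  -0.281   0.0262] [ 0.6129 -0.1517  0.0447] [ 529.9 -210.8] [126.5 121.5] 25.1
side 736 [ 0.44049108 -0.28592519  0.02600047] [ 0.61659937 -0.12569263  0.03998962] ((528.15234375, -210.51263427734375), 89.31951904296875)
scene 877 [ 0.43774128 -0.29395599  0.02603394] [ 0.61602263 -0.12321441  0.03998475] ((527.135009765625, -212.3826141357422), 89.4664535522461)
```

View pics/i_wrist.png

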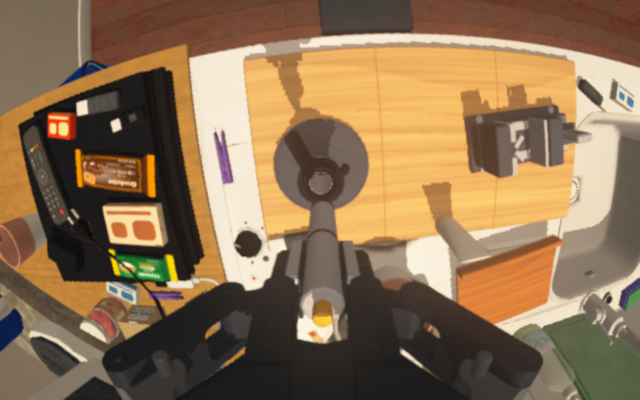

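View pics/i_side.png

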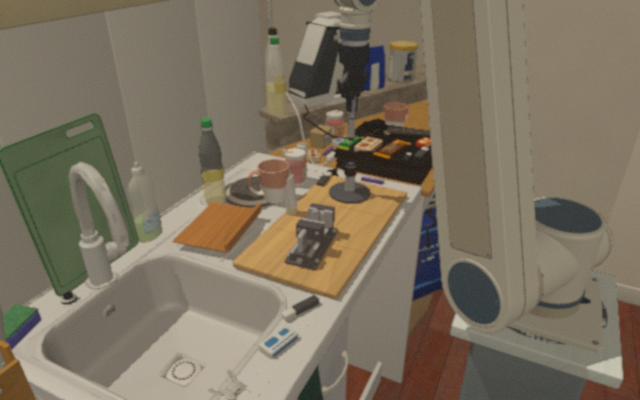

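The post hangs above the stand. In the wrist picture its foot is at about (321,205), the tube's mouth at (321,182), and the lever points up-left at (303,155). I'll check the post's axis by slicing the depth.

Run:
```python
from h import *
pic,W=cloud_wrist()
for z in np.arange(0.185,0.25,0.01):
    q=box(W,(0.5275,-0.2104),0.016,z,z+0.01)
    if len(q)>8:
        f=lambda c: np.hypot(q[:,0]-c[0],q[:,1]-c[1])-0.009
        from scipy.optimize import least_squares
        o=least_squares(f,[0.5275,-0.2104],loss='soft_l1',f_scale=0.001); print(round(z,3),len(q),o.x.round(4),np.abs(f(o.x)).mean().round(4))
q=box(W,(0.5275,-0.2104),0.03,0.119,0.124)
import cv2
print(cv2.fitEllipse((q[:,:2]*1000).astype(np.float32)))
q=box(W,(0.5275,-0.2104),0.022,0.06,0.100); f=lambda c: np.hypot(q[:,0]-c[0],q[:,1]-c[1])-c[2]
print(len(q), least_squares(f,[0.5275,-0.2104,0.016],loss='soft_l1',f_scale=0.001).x)
```

```text
0.185 14 [ 0.528 -0.211] 0.0003
0.195 104 [ 0.5282 -0.2109] 0.0003
0.205 117 [ 0.5282 -0.211 ] 0.0002
0.215 136 [ 0.5282 -0.211 ] 0.0002
0.225 155 [ 0.5282 -0.2109] 0.0003
0.235 167 [ 0.5283 -0.2109] 0.0002
0.245 209 [ 0.5281 -0.2109] 0.0002
((525.4071044921875, -212.08578491210938), (30.94300079345703, 33.66072463989258), 119.49983978271484)
171 [ 0.52672478 -0.21178139  0.01015659]
```

The post is exactly upright at (0.5282, -0.2109), and the rim is near (0.5267, -0.2118). I'll correct about 1.5 mm and descend in stages. The mark sits 15.5 mm below the TCP, so the target TCP z is about 0.1375.

Call:
play_rows --plan '[{"dp":[-0.1,2,0.13],"twist":[0,0,0],"claw":1.2},{"dp":[-0.1,4,0.13],"twist":[0,0,0],"claw":1.2},{"dp":[-0.1,5.5,0.13],"twist":[0,0,0],"claw":1.2},{"dp":[-0.1,6.5,0.13],"twist":[0,0,0],"claw":1.2},{"dp":[-0.1,7,0.13],"twist":[0,0,0],"claw":1.2},{"dp":[-0.1,7.5,0.13],"twist":[0,0,0],"claw":1.2},{"dp":[-0.1,7.5,0.13],"twist":[0,0,0],"claw":1.2}]'

```text
time_s: 14.95
tcp_pos: [0.5262, -0.2112, 0.1903]
orientation: [-1.251, -1.141, 1.141]
force: [-0.6, 0.7, -2.1]
grip_width: 0.0163
```

Run:
```python
from h import *
p,r,s=tool(); print(p, s['force'],s['torque'],s['grip_width'])
snap('wrist','j_wrist.png')
```

```text
[ 0.5261719  -0.21123294  0.19033047] [-0.60387349  0.67289191 -2.072601  ] [ 0.03228894 -0.02541897  0.0177553 ] 0.016341596105108554
```

View pics/j_wrist.png

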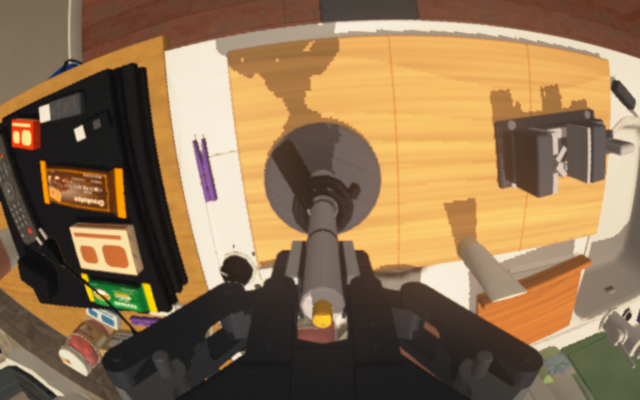

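The foot is in the tube's mouth at (322,200) with only noise-level force. I'll lower it the remaining 5.3 cm, slowly.

Call:
play_rows --plan '[{"dp":[0,0.8,0],"twist":[0,0,0],"claw":1.2},{"dp":[0,1.6,0],"twist":[0,0,0],"claw":1.2},{"dp":[0,2.4,0],"twist":[0,0,0],"claw":1.2},{"dp":[0,3.0,0],"twist":[0,0,0],"claw":1.2},{"dp":[0,3.0,0],"twist":[0,0,0],"claw":1.2}]'

```text
time_s: 15.62
tcp_pos: [0.5259, -0.2111, 0.1598]
orientation: [-1.25, -1.141, 1.141]
force: [-0.8, -0.1, -2.1]
grip_width: 0.0168
```

Run:
```python
from h import *
p,r,s=tool(); print(p, s['force'],s['torque'],s['grip_width'])
```

```text
[ 0.52592938 -0.21112533  0.15979752] [-0.8398922  -0.07752316 -2.05763591] [ 0.01572216 -0.02880243  0.02315265] 0.01681185852774338
```

Call:
play_rows --plan '[{"dp":[0,0.7,0],"twist":[0,0,0],"claw":1.2},{"dp":[0,1.4,0],"twist":[0,0,0],"claw":1.2},{"dp":[0,2.0,0],"twist":[0,0,0],"claw":1.2},{"dp":[0,2.2,0],"twist":[0,0,0],"claw":1.2},{"dp":[0,2.2,0],"twist":[0,0,0],"claw":1.2},{"dp":[0,2.2,0],"twist":[0,0,0],"claw":1.2}]'

```text
time_s: 16.38
tcp_pos: [0.5263, -0.2113, 0.1386]
orientation: [-1.252, -1.141, 1.141]
force: [-0.8, 0.0, -2.2]
grip_width: 0.0166
```

Run:
```python
from h import *
p,r,s=tool(); print(p, s['force'],s['torque'],s['grip_width'])
look(['wrist','side','scene'],['post_mark','stand_rim','lever_fin'],'k')
pic,_=robot.camera('scene'); c=pic[190:300,290:400]; cv2.imwrite('pics/k_crop.png',cv2.resize(c[:,:,::-1],None,fx=5,fy=5,interpolation=cv2.INTER_CUBIC))
pic,_=robot.camera('side'); c=pic[130:220,300:410]; cv2.imwrite('pics/k_crop2.png',cv2.resize(c[:,:,::-1],None,fx=6,fy=6,interpolation=cv2.INTER_CUBIC))
pic,W=cloud_wrist()
q=box(W,(0.493,-0.227),0.04,0.145,0.165); print(len(q),cv2.minAreaRect((q[:,:2]*1000).astype(np.float32)))
```

```text
[ 0.52627382 -0.21132698  0.13856839] [-0.84703116  0.04328044 -2.24333312] [0.03280845 0.02840757 0.01722062] 0.01661422690606205
wrist post_mark [(0.59, [0.5281, -0.2131, 0.1234])]
wrist stand_rim []
wrist lever_fin [(0.7, [0.4935, -0.2312, 0.143])]
side post_mark [(0.6, [0.5303, -0.2086, 0.1253]), (0.41, [0.5078, 0.034, 0.026])]
side stand_rim [(0.81, [0.5265, -0.209, 0.1196])]
side lever_fin [(0.75, [0.4916, -0.2256, 0.1374])]
scene post_mark [(0.47, [0.529, -0.2174, 0.1231])]
scene stand_rim [(0.83, [0.5282, -0.2104, 0.1226])]
scene lever_fin [(0.52, [0.4905, -0.23, 0.1428])]
3480 ((504.0732421875, -224.8756866455078), (59.739013671875, 29.52457618713379), 39.12930679321289)
```

View pics/k_wrist.png

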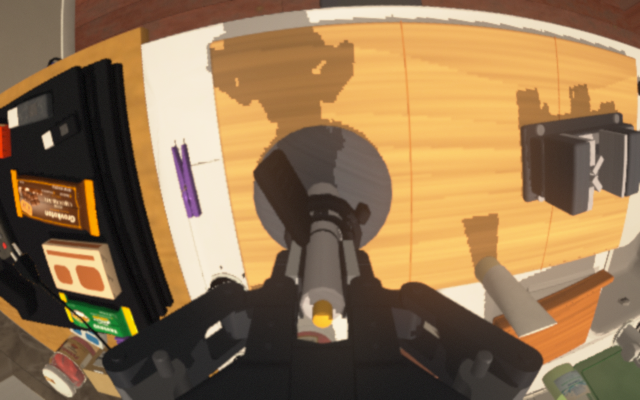

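View pics/k_crop2.png

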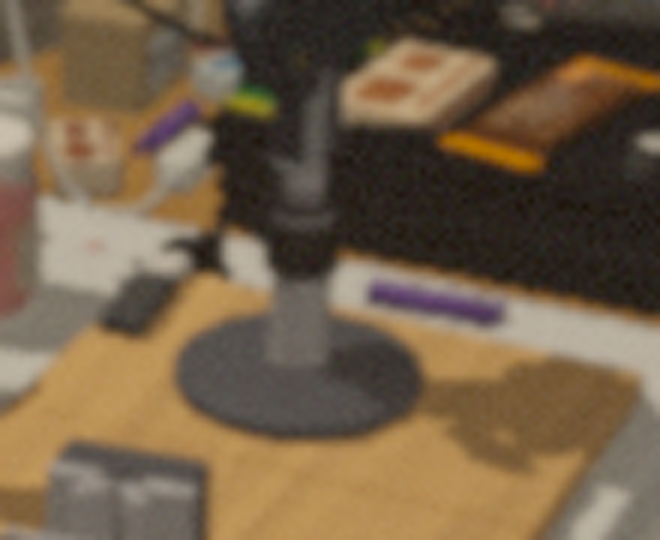

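View pics/k_crop.png

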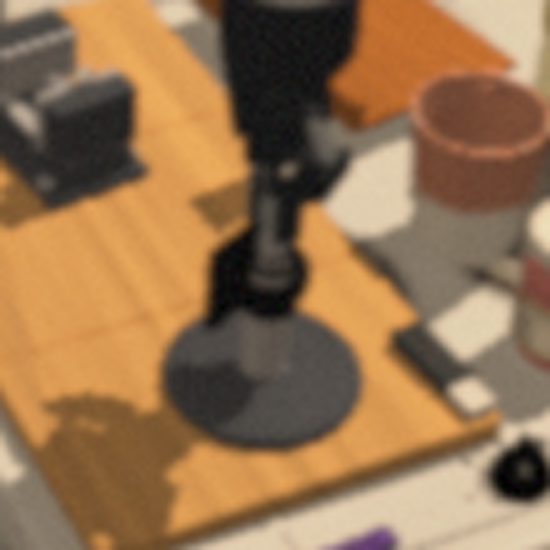

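The ring is about level with the rim: nominal mark 0.123 against rim 0.122. The wrist view shows the lever fin at (280,185), clear of the fingers at (290,255) and (355,255). I'll lower another 1 mm, pause, then start the clockwise turn.

Call:
play_rows --plan '[{"dp":[0,0.1,0],"twist":[0,0,0],"claw":1.2},{"dp":[0,0.1,0],"twist":[0,0,0],"claw":1.2},{"dp":[0,0.1,0],"twist":[0,0,0],"claw":1.2},{"dp":[0,0.1,0],"twist":[0,0,0],"claw":1.2}]'

```text
time_s: 17.62
tcp_pos: [0.5261, -0.2113, 0.1374]
orientation: [-1.251, -1.141, 1.141]
force: [0.8, 0.4, -2.7]
grip_width: 0.017
```

Call:
play_rows --plan '[{"dp":[0,0,0],"twist":[0,0.08,0],"claw":1.2},{"dp":[0,0,0],"twist":[0,0.16,0],"claw":1.2},{"dp":[0,0,0],"twist":[0,0.24,0],"claw":1.2},{"dp":[0,0,0],"twist":[0,0.32,0],"claw":1.2},{"dp":[0,0,0],"twist":[0,0.4,0],"claw":1.2},{"dp":[0,0,0],"twist":[0,0.5,0],"claw":1.2},{"dp":[0,0,0],"twist":[0,0.6,0],"claw":1.2},{"dp":[0,0,0],"twist":[0,0.6,0],"claw":1.2}]'

```text
time_s: 18.62
tcp_pos: [0.527, -0.2119, 0.1378]
orientation: [-1.462, -0.687, 0.685]
force: [3.5, -3.0, -0.5]
grip_width: 0.0166
```

Run:
```python
from h import *
p,r,s=tool(); print(p, r.as_matrix().round(3)[:2],s['force'],s['torque'],s['grip_width'])
look(['wrist','side','scene'],['post_mark','lever_fin'],'l')
```

```text
[ 0.52701941 -0.21194803  0.13780073] [[ 0.638  0.002 -0.77 ]
 [ 0.77  -0.001  0.638]] [ 3.52887175 -2.96040394 -0.53131287] [-0.63529222 -0.76193964  0.1112547 ] 0.01657768219178614
wrist post_mark [(0.76, [0.5292, -0.2166, 0.1226])]
wrist lever_fin []
side post_mark [(0.58, [0.5333, -0.2112, 0.1257])]
side lever_fin [(0.58, [0.488, -0.2135, 0.1377]), (0.18, [0.5301, -0.2089, 0.022])]
scene post_mark [(0.48, [0.5302, -0.2198, 0.1256])]
scene lever_fin [(0.59, [0.4916, -0.2133, 0.1417])]
```

View pics/l_wrist.png

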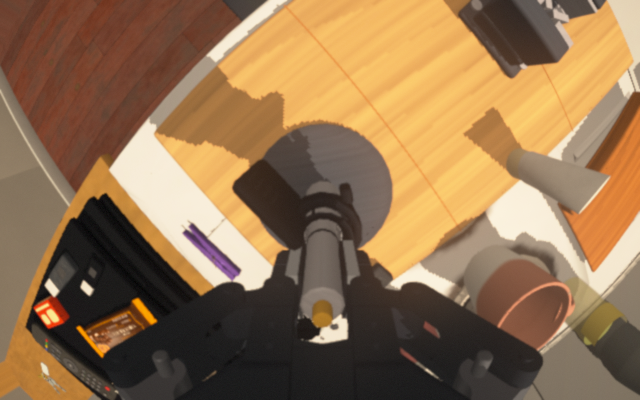

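The finger is pushing the lever round; the fin is now at about (272,200), yaw ≈183°, down from 204°, and the mark is still level. I'll continue.

Call:
play_rows --plan '[{"dp":[0,0,0],"twist":[0,0.08,0],"claw":1.2},{"dp":[0,0,0],"twist":[0,0.16,0],"claw":1.2},{"dp":[0,0,0],"twist":[0,0.24,0],"claw":1.2},{"dp":[0,0,0],"twist":[0,0.32,0],"claw":1.2},{"dp":[0,0,0],"twist":[0,0.4,0],"claw":1.2},{"dp":[0,0,0],"twist":[0,0.4,0],"claw":1.2}]'

```text
time_s: 19.82
tcp_pos: [0.5266, -0.2115, 0.1377]
orientation: [-1.539, -0.378, 0.376]
force: [2.0, -2.8, -0.8]
grip_width: 0.0167
```

Run:
```python
from h import *
p,r,s=tool(); print(p, r.as_matrix().round(3)[:2],s['force'],s['torque'],s['effort'].round(2),s['grip_width'])
look(['wrist','side','scene'],['post_mark','lever_fin'],'m')
```

```text
[ 0.52656208 -0.21154718  0.13771784] [[ 0.887  0.001 -0.462]
 [ 0.462 -0.001  0.887]] [ 1.96339533 -2.7568244  -0.76492819] [-0.36241462 -0.51380752  0.13746968] [  0.79 -59.31  30.43   1.41   0.17   0.77] 0.01672638243983288
wrist post_mark [(0.85, [0.5282, -0.2143, 0.1208])]
wrist lever_fin [(0.74, [0.4948, -0.1964, 0.1426])]
side post_mark [(0.63, [0.5314, -0.2103, 0.1233]), (0.51, [0.4302, 0.3586, 0.0016])]
side lever_fin [(0.51, [0.4929, -0.1974, 0.1358])]
scene post_mark [(0.56, [0.5313, -0.2148, 0.1246]), (0.45, [0.5299, -0.2118, 0.0271])]
scene lever_fin [(0.88, [0.4911, -0.1992, 0.1417])]
```

Call:
play_rows --plan '[{"dp":[0,0,0],"twist":[0,0.06,0],"claw":1.2},{"dp":[0,0,0],"twist":[0,0.12,0],"claw":1.2},{"dp":[0,0,0],"twist":[0,0.18,0],"claw":1.2},{"dp":[0,0,0],"twist":[0,0.18,0],"claw":1.2}]'

```text
time_s: 20.78
tcp_pos: [0.5264, -0.212, 0.1377]
orientation: [-1.559, -0.235, 0.235]
force: [2.0, -6.1, -0.1]
grip_width: 0.0167
```

Run:
```python
from h import *
p,r,s=tool(); print(p, r.as_matrix().round(3)[:2],s['force'],s['torque'],s['effort'].round(2),s['grip_width'])
look(['wrist','scene'],['post_mark','lever_fin'],'n')
```

```text
[ 0.52640999 -0.21196008  0.1376774 ] [[ 0.956  0.001 -0.295]
 [ 0.295 -0.001  0.956]] [ 2.02789828 -6.09801218 -0.12990548] [-0.80158531 -0.58438393  0.3220562 ] [  2.54 -58.99  29.54   1.92   0.78   0.68] 0.016740885149792353
wrist post_mark [(0.81, [0.5255, -0.2133, 0.1224])]
wrist lever_fin [(0.87, [0.4955, -0.1968, 0.1436])]
scene post_mark [(0.37, [0.5306, -0.2159, 0.1205])]
scene lever_fin [(0.76, [0.4934, -0.1916, 0.1441])]
```

Call:
play_rows --plan '[{"dp":[0,0,0],"twist":[0,0.06,0],"claw":1.2},{"dp":[0,0,0],"twist":[0,0.12,0],"claw":1.2},{"dp":[0,0,0],"twist":[0,0.18,0],"claw":1.2},{"dp":[0,0,0],"twist":[0,0.18,0],"claw":1.2}]'

```text
time_s: 21.58
tcp_pos: [0.5255, -0.2141, 0.1378]
orientation: [-1.574, -0.092, 0.094]
force: [-3.2, -16.4, 1.1]
grip_width: 0.0165
```

Run:
```python
from h import *
p,r,s=tool(); print(p, r.as_matrix().round(3)[:2],s['force'],s['torque'],s['effort'].round(2),s['q'].round(3),s['grip_width'])
look(['wrist','scene'],['post_mark','lever_fin'],'o')
pic,W=cloud_wrist()
q=box(W,(0.493,-0.195),0.04,0.145,0.162); 
q=q[q[:,0]<0.506]; print(len(q),cv2.minAreaRect((q[:,:2]*1000).astype(np.float32)))
```

```text
[ 0.52554695 -0.21407037  0.13781541] [[ 0.993 -0.001 -0.118]
 [ 0.118 -0.005  0.993]] [ -3.2225794  -16.39128053   1.05875181] [-2.94868419  0.31074962  0.53782152] [  9.29 -58.63  29.18   2.2    4.07   0.94] [-0.532  0.329 -0.12   1.12  -0.005  0.921] 0.016528229045530668
wrist post_mark [(0.66, [0.5263, -0.2145, 0.1218])]
wrist lever_fin [(0.75, [0.4957, -0.1932, 0.1419])]
scene post_mark [(0.38, [0.5278, -0.2161, 0.1252])]
scene lever_fin [(0.61, [0.494, -0.1954, 0.1419])]
1788 ((494.33612060546875, -193.05267333984375), (13.424834251403809, 40.78062438964844), 47.708438873291016)
```

View pics/o_wrist.png

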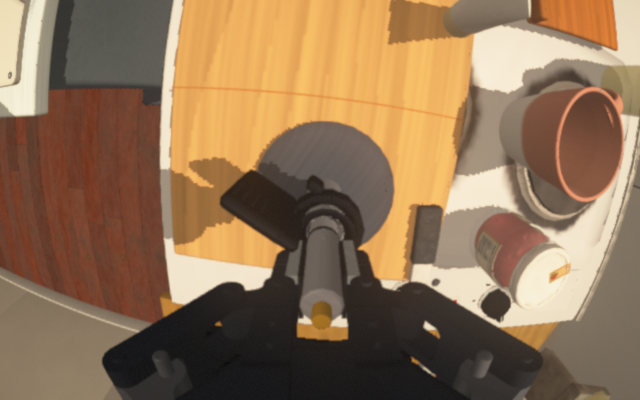

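The lever now looks to be at its stop: side force jumped to 16 N and the fin is no longer following, at (262,208) in the picture. I'll measure its angle accurately.

```bash
cat >> h.py <<'E'
def finang(c=(0.5268,-0.2114)):
    pic,W=cloud_wrist()
    dx=W[...,0]-c[0]; dy=W[...,1]-c[1]; rr=np.hypot(dx,dy); a=np.degrees(np.arctan2(dy,dx))%360
    m=(rr>0.032)&(rr<0.056)&(W[...,2]>0.150)&(W[...,2]<0.162)&(a>120)&(a<230)
    q=W[m]
    vx,vy,x0,y0=cv2.fitLine((q[:,:2]*1000).astype(np.float32),cv2.DIST_HUBER,0,0.01,0.01).ravel()
    off=(c[0]*1000-x0)*vy-(c[1]*1000-y0)*vx
    print('fin n',len(q),'line ang',round(np.degrees(np.arctan2(vy,vx))%180,1),'polar median',round(np.median(a[m]),1),'axis miss mm',round(float(off),1),'z',q[:,2].mean().round(4))
E
python3 - <<'E'
from h import *
finang();finang()
E
```

```text
fin n 1076 line ang 150.9 polar median 147.9 axis miss mm 2.3 z 0.1557
fin n 1078 line ang 150.6 polar median 147.9 axis miss mm 2.0 z 0.1556
```

Call:
play_rows --plan '[{"dp":[0,0,0],"twist":[0,0.05,0],"claw":1.2},{"dp":[0,0,0],"twist":[0,0.1,0],"claw":1.2},{"dp":[0,0,0],"twist":[0,0.1,0],"claw":1.2}]'

```text
time_s: 22.4
tcp_pos: [0.5257, -0.2151, 0.1379]
orientation: [-1.578, -0.013, 0.015]
force: [-3.8, -22.0, 0.2]
grip_width: 0.0166
```

Run:
```python
from h import *
p,r,s=tool(); print(p, r.as_matrix().round(3)[:2],s['force'],s['torque'],s['effort'].round(2),s['grip_width'])
finang();finang()
```

```text
[ 0.52574553 -0.21514227  0.13791022] [[ 1.    -0.001 -0.018]
 [ 0.018 -0.007  1.   ]] [ -3.77808743 -22.02852152   0.24035937] [-4.01261669  0.33569491  0.67473689] [ 11.7  -59.42  28.04   3.26   5.3    0.98] 0.016621092286891632
fin n 1039 line ang 150.8 polar median 147.9 axis miss mm 2.3 z 0.1556
fin n 1053 line ang 150.6 polar median 147.8 axis miss mm 2.1 z 0.1556
```

The fin angle is unchanged at 150.7° under more push, so it is on its stop: 53° from the start, 0.93 rad, within the stated range. I'll ease the push so the hand isn't deflected, then verify.

Call:
play_rows --plan '[{"dp":[0,0,0],"twist":[0,-0.08,0],"claw":1.2},{"dp":[0,0,0],"twist":[0,-0.16,0],"claw":1.2},{"dp":[0,0,0],"twist":[0,-0.2,0],"claw":1.2},{"dp":[0,0,0],"twist":[0,-0.2,0],"claw":1.2}]'

```text
time_s: 23.0
tcp_pos: [0.5268, -0.2132, 0.1379]
orientation: [-1.568, -0.174, 0.172]
force: [3.4, -11.0, -0.1]
grip_width: 0.0168
```

Run:
```python
from h import *
from scipy.optimize import least_squares
p,r,s=tool(); print(p, r.as_matrix().round(3)[:2],s['force'],s['torque'],s['effort'].round(2),s['grip_width'])
finang();finang()
look(['wrist','side','scene'],['post_mark','stand_rim','lever_fin','jaw_fin'],'q')
pic,W=cloud_wrist()
for z in np.arange(0.125,0.20,0.01):
    q=box(W,(0.5265,-0.2125),0.014,z,z+0.01)
    if len(q)>8:
        f=lambda c: np.hypot(q[:,0]-c[0],q[:,1]-c[1])-0.009
        o=least_squares(f,[0.5275,-0.2125],loss='soft_l1',f_scale=0.001); print(round(z,3),len(q),o.x.round(4),np.abs(f(o.x)).mean().round(4))
q=box(W,(0.5265,-0.2125),0.02,0.170,0.21); print('top z', np.percentile(q[:,2],[50,90,99]).round(4))
c=pic[140:340,220:420]; cv2.imwrite('pics/q_crop.png',cv2.resize(c[:,:,::-1],None,fx=3,fy=3,interpolation=cv2.INTER_CUBIC))
```

```text
[ 0.52684259 -0.21316336  0.13793953] [[ 0.976  0.001 -0.218]
 [ 0.218 -0.004  0.976]] [  3.40079667 -11.03923554  -0.12389555] [-2.22054364 -0.75985989  0.08627632] [  4.76 -59.56  27.97   3.38   2.18  -0.17] 0.016796811137900044
fin n 1078 line ang 150.7 polar median 148.1 axis miss mm 2.0 z 0.1557
fin n 1081 line ang 150.5 polar median 148.1 axis miss mm 1.8 z 0.1557
wrist post_mark [(0.55, [0.5289, -0.2117, 0.1217]), (0.32, [0.4938, -0.1961, 0.1428])]
wrist stand_rim []
wrist lever_fin [(0.9, [0.4947, -0.1934, 0.1425])]
wrist jaw_fin []
side post_mark [(0.6, [0.5334, -0.2101, 0.1248]), (0.34, [0.4286, 0.3544, 0.0035])]
side stand_rim [(0.93, [0.5245, -0.2106, 0.1184])]
side lever_fin [(0.51, [0.4941, -0.1921, 0.1383])]
side jaw_fin [(0.82, [0.4932, 0.1379, 0.0796])]
scene post_mark [(0.52, [0.5287, -0.2167, 0.1229])]
scene stand_rim [(0.69, [0.5269, -0.211, 0.1223])]
scene lever_fin [(0.54, [0.4972, -0.1943, 0.1417])]
scene jaw_fin [(0.71, [0.4944, 0.141, 0.0864])]
0.125 250 [ 0.5268 -0.2126] 0.0003
0.135 334 [ 0.5269 -0.2128] 0.0006
0.145 457 [ 0.5267 -0.2131] 0.0011
0.155 529 [ 0.5269 -0.2135] 0.0011
0.165 629 [ 0.527  -0.2139] 0.0012
0.175 1719 [ 0.5272 -0.215 ] 0.0021
0.185 548 [ 0.5285 -0.2208] 0.0023
0.195 50 [ 0.5249 -0.2047] 0.0003
top z [0.182  0.1966 0.2092]
```

View pics/q_crop.png

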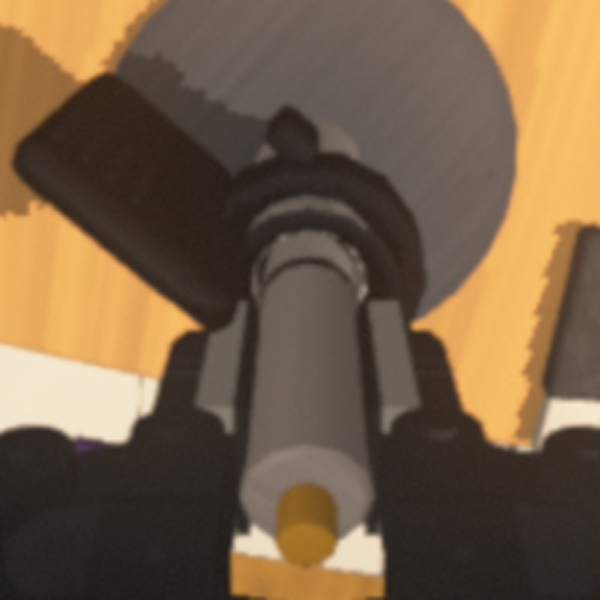

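The post is upright, gripped and centred; the lever fin points upper-left at rest, at (120,190) in this crop. A dark ring arc shows at crop (310,265). I'll read its height from depth.

Run:
```python
from h import *
pic,W=cloud_wrist()
for v in range(198,250): print(v,pic[v,323].tolist(),W[v,323].round(4).tolist())
```

```text
198 [51, 43, 40] [0.5223, -0.1906, 0.113]
199 [51, 43, 40] [0.5223, -0.1906, 0.1149]
200 [50, 43, 39] [0.5225, -0.1916, 0.1134]
201 [48, 40, 36] [0.5226, -0.192, 0.1139]
202 [48, 40, 35] [0.5227, -0.1924, 0.1146]
203 [46, 39, 36] [0.523, -0.1937, 0.1124]
204 [54, 45, 40] [0.5238, -0.1972, 0.1033]
205 [75, 67, 61] [0.5238, -0.1974, 0.1046]
206 [92, 83, 75] [0.5237, -0.197, 0.1077]
207 [97, 87, 80] [0.524, -0.1981, 0.1064]
208 [92, 82, 75] [0.5239, -0.1979, 0.1088]
209 [77, 69, 63] [0.524, -0.1981, 0.1101]
210 [59, 52, 48] [0.523, -0.194, 0.1235]
211 [53, 46, 42] [0.5231, -0.1942, 0.1245]
212 [49, 41, 38] [0.5233, -0.1953, 0.1231]
213 [46, 40, 35] [0.5235, -0.196, 0.1226]
214 [44, 36, 34] [0.5237, -0.1969, 0.1217]
215 [48, 39, 36] [0.5238, -0.1977, 0.1212]
216 [67, 59, 52] [0.5243, -0.1997, 0.1173]
217 [93, 82, 76] [0.5249, -0.2024, 0.1116]
218 [108, 96, 89] [0.5251, -0.2033, 0.1107]
219 [113, 102, 93] [0.525, -0.2029, 0.1133]
220 [113, 102, 93] [0.5252, -0.2035, 0.1134]
221 [112, 101, 93] [0.5251, -0.2032, 0.1157]
222 [111, 100, 92] [0.525, -0.2028, 0.1183]
223 [110, 99, 90] [0.5251, 
[... 449 characters left out ...]
34 [106, 95, 87] [0.5251, -0.2035, 0.1334]
235 [106, 95, 86] [0.5252, -0.2037, 0.1343]
236 [105, 94, 86] [0.5252, -0.2038, 0.1354]
237 [105, 94, 86] [0.5251, -0.2037, 0.1369]
238 [107, 95, 87] [0.5252, -0.2038, 0.1379]
239 [106, 96, 87] [0.5253, -0.2042, 0.1382]
240 [105, 93, 86] [0.5252, -0.204, 0.1399]
241 [106, 95, 87] [0.5254, -0.2048, 0.1394]
242 [105, 95, 86] [0.5253, -0.2043, 0.1414]
243 [105, 95, 87] [0.5253, -0.2042, 0.1428]
244 [105, 95, 87] [0.5252, -0.2041, 0.1442]
245 [106, 95, 87] [0.5252, -0.204, 0.1455]
246 [106, 95, 88] [0.5254, -0.2048, 0.1451]
247 [106, 95, 88] [0.5253, -0.2047, 0.1463]
248 [107, 94, 87] [0.5252, -0.2041, 0.1486]
249 [107, 95, 87] [0.5253, -0.2045, 0.1488]
```

Ring centre reads z ≈ 0.1245 against rim ≈ 0.123, so about 1 to 1.5 mm. The lever is on its stop, and the jaw reads open in both fixed cameras. I'm handing the job in.

Run:
```python
from h import *
p,r,s=tool(); print(s['time_s'],p,s['force'],s['grip_width'],np.abs(s['joint_velocities']).max())
print(robot.sign_off())
```

```text
23.95 [ 0.52680894 -0.21317582  0.13791996] [  3.28392903 -10.14008261  -0.94390513] 0.016381187351466573 0.0014360279615594587
the job is handed in; nothing more can be done
None
```

I handed the job in at 24 s of the 61 s allowed. The post is held at its mark in the stand's tube and the cam lever is closed; the sign-off gave no verdict.

- **Vice jaw:** I drew it about 26 mm open by its fin. The post was still standing in the vice afterwards.
- **Mark:** after lowering the post foot first into the tube, depth put the ring mark about 1–1.5 mm above the rim. The post's axis was about 1–1.5 mm off my estimate of the tube's centre, and its lean was well under 0.1 rad.
- **Lever:** turning the hand clockwise moved the fin from 204° to 150.7°, about 0.93 rad. It did not move further when the side force rose from 16 to 22 N, so I take it to be at its stop. I then eased the push.
- **Grip:** the fingers are still closed on the post at a 60 N setting, with about 10 N of side force left on the tool.

Some things did not go perfectly or did not agree:
- **Release:** when I let go of the jaw fin, the hand moved an unintended 26 mm further along the opening direction. The fingers slid off the fin, and the jaw still measured about 26 mm open afterwards.
- **Mark readings:** the side and scene networks placed the mark 4–6 mm away from my depth measurement sideways. The side network was off by a similar amount with the post in the vice, so I trusted the depth measurement.
- **Bystanders:** I did not measure them again before handing in. The arm's path stayed clear of all of them.

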